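# Clear an oversize sample cup jammed in a feed chute

### The arm

A 6-joint arm with a two-finger parallel gripper is mounted at the origin on the work surface. World frame = base frame: x ahead of the robot, y to its left, z up, the work surface at z = 0. Lengths are in mm, angles in rad, forces in N, time in s.
With the tool pointing down it reaches from about 350 to 975 mm from the base axis. Payload 7.1 kg.
Tool frame: the origin (TCP) lies at the very end of the fingers, on their centre line; the grasp point (between the pads) lies 19 mm behind it (ctrl.tcp_to_grasp is the distance from the TCP to the grasp point, in mm); z points along the fingers, x is the direction in which the jaws open and shut, and the axes are right-handed (so a half turn about z gives the same grasp; the last joint's range is limited). The gripper opens to 88 mm and grips with 3 to 60 N. Pads are 20 mm wide; open, the fingers measure 115 mm over their backs; the gripper's body (75 mm by 178 mm) begins 61 mm behind the grasp point.
Start: joints at [-1.147, 0.423, 1.63, -0, 1.089, -0.019], TCP at [267.809, -564.697, 222.675] pointing down, gripper open.
Joint ranges: [-3, 3], [-0.9, 2.11], [0.09, 2.58], [-1.31, 4.45], [0.11, 2.69], [-2.54, 2.54]. Speed limits (rad/s): [2.39, 2.39, 3.01, 3.14, 3.14, 3.14].

### API

Orientations are given as a rotation vector (axis times angle).
In Python, from workcell import get_obs, viewer, ctrl, masks_of gives the robot as it stands. The module is installed in compiled form; this text tells all that it offers.
- The arm moves only by the shell command python3 -m inch 'ROWS'. ROWS is JSON, a list of rows, each an object of numbers: "tx", "ty", "tz": the shift along the tool's x, y, z in cm; "ax", "ay", "az": the turn, a rotation vector about the tool's x, y, z in degrees; "jaw": the opening, from 0 (shut) to 1 (fully open). In form: [{"tx": .., "ty": .., "tz": .., "ax": .., "ay": .., "az": .., "jaw": ..}, ...]. A call has 1 to 12 rows; each row shifts and turns the commanded pose from where the row before left it, along the tool's axes as they then stand; what a row does not reach is not made up. A row lasts 1/8 s, in which the tool goes at most 62.5 mm and 10.7 degrees, less where a joint would pass 70% of its speed; a pose out of reach is approached as far as the arm can. A call is refused whole if a number of a shift passes 6.25 or a number of a turn 10.7, either way. A call with a gripper value outside its range is refused whole. The fingers move at their own pace and stop on an object; the grip force is fixed at half the most. Time passes only in rows, so rows that do not move let the fingers close. It gives the time, the measured TCP pose, the force and the opening at its end, in the units of the state.
- get_obs(): the state, without advancing time (a new reading comes with each control period).
- viewer.get_image(name): name is "scene" or "top"; returns (picture, depth): 480x640x3 uint8, red, green, blue; 480x640 float32, mm along the optical axis (not along the pixel's ray), 0 where there is no reading.
- viewer.get_calibration(name): a dict with "fx", "fy", "cx", "cy" (pixels), "rvec" (rotation vector, rad) and "tvec" (3), from world to camera coordinates, as OpenCV has them. Camera axes: x right, y down, z forward; pixel columns grow to the right and rows downward; lengths in mm; the calibration is good to about 2 mm. A picture is of the moment at which its call begins. get_calibration takes no time and is no camera call.
- ctrl.close_job(): hands the job in, once; it reports no verdict.
Trained networks look in the newest picture that a camera, given by its name, has taken for a name from the list of things; names that differ only in an ending like _2 or _b are one class to them, and where a whole thing is asked for, a point or a joint stands for the part that bears it (a point fixed in the world has none). Each returns a list of dicts, best first, with "score" (0 to 1); they miss things now and then, are a little off and sometimes report something else, mostly with a low value. They report only what shows in the picture. A call takes as long as a camera call. They do not tell look-alikes from the thing itself.
- masks_of(camera, thing): "pixels" (480x640 bool, what is visible of it) and "location" ([column, row] in pixels, amid what is visible of it).
The state is a dict: "t": time; "qpos": joint angles; "qvel": joint speeds; "joint_torque": joint torques, N m; "ee_pos": TCP position; "orientation": TCP orientation; "ft_force": force on the tool from outside, world axes, zero at the start; "moment": the same for the moment, N m; "width": finger opening in mm.
Only numpy, scipy, OpenCV 4.12 (cv2) and the standard library are available. Lean on these libraries where they do the work, as an engineer would, in place of code of your own. Each camera call takes 0.05 s, during which the arm holds its last target. There are 200 camera calls.

### The job

A large sample cup has jammed under the side lips at the throat of the sloping feed chute. Without forcing it, nudge it back up the chute until it is clear of the lips, lift it out, and set it down gently, upright and lid up, in the empty round dish. Leave the small cup waiting higher up the chute and everything else on the bench undisturbed.

Things in the scene. Friction and masses are not known exactly. Their poses are not given: they have to be found in the camera images.
- chute: Fixed bare-metal feed chute on a low stand. Origin on the bench directly below the throat; x points horizontally uphill along the chute, y across, z up. Its floor slopes up along +x at 0.17 rad: 45 mm above the bench at x=0, rising 1.7 mm per 10 mm, from x=-64 to x=+242 mm. Friction holds cups wherever they are left on it.
- throat (a point): Middle of the throat's inner mouth, on the sloping floor at chute x=0. Below it (x<0) runs the throat: a straight passage 44 mm wide, 64 mm long, between two cheeks 15 mm thick and 38 mm high above the floor, open at the top and at its lower end. The large cup is too wide for it. Axes as the chute's.
- lips_end (a point): On the sloping floor at chute x=44 mm, where the lips end. From the throat to here the channel is 64 mm wide and two lips (underside 34, top 38 mm above the floor) overhang its sides, leaving a slot 44 mm wide; a large cup under them cannot be lifted until its centre is beyond chute x=62 mm. Uphill of here the chute is open, with walls 10 mm high, 64 mm apart inside, 74 outside.
- big_cup_mid (a point): Centre (half-way up) of the jammed large sample cup: a plain white closed cylinder 56 mm in diameter and 30 mm high with a grey film window on its lid, about 50 to 100 g. Its z axis is the cup's own axis, lid side up; it starts square to the sloping chute floor, under the lips, its centre at about chute x=14 to 22 mm, with its downhill edge standing in the throat; it is too wide to go further down.
- next_cup_mid (a point): Centre (half-way up) of the small white cup, 40 mm in diameter and 30 mm high, that waits higher up in the open chute, its centre at about chute x=170 to 190 mm. It must stay there.
- dish: Fixed empty round steel dish, flat inside, 140 mm across outside, about 126 mm inside at the floor, rim 14 mm high; inner floor 4 mm above the bench. Origin at the centre of its underside.
- tray: Fixed rectangular steel tray, 150 x 130 mm, rim 18 mm high, holding two small finished cups 34 mm high above the bench: not to be used. Origin at the centre of its underside.
- done_cup_a: One of the two small white finished cups standing in the rectangular tray, 40 mm in diameter, 30 mm high; bystander. Origin at the centre of its underside.
- done_cup_b: One of the two small white finished cups standing in the rectangular tray, 40 mm in diameter, 30 mm high; bystander. Origin at the centre of its underside.
- empty_ring_0: One of two empty white cup rings standing on the bench, 40 mm in diameter, 22 mm high; bystander. Origin at the centre of its underside.
- empty_ring_1: One of two empty white cup rings standing on the bench, 40 mm in diameter, 22 mm high; bystander. Origin at the centre of its underside.
- power_brick: Black power adapter, 55 x 120 x 32 mm, lying on the bench; bystander. Origin at the centre of its underside, long side along y.
- marker: Black marker pen, 120 mm long, 15 mm thick, lying along its x axis; bystander. Origin on the bench below its middle.
Things that resemble listed ones, but are neither listed nor needed, are in the scene too. Leave any black or pink look-alike of the part that bears big_cup_mid alone.

How it is judged:
By the outcome, as a careful person would: the job done as asked, in the order asked, and still so for the second after the job is handed in, with the robot touching nothing.
It also fails if it takes over 53 s, if anything falls off the work surface, if the arm or the gripper's body presses on something with over 40 N, if the wrist force passes 120 N, or if a joint passes its speed limit or range.

## Working session

There is one attempt and no reset: what is moved stays moved. The work goes in short steps, Python scripts to look and compute and a shell command to move; the robot and the scene stay as the last step left them, time stands still between calls to the robot, and variables do not carry over. Pictures are saved under pics/ and viewed, about 8 in all and at most 12, crops included, and the job is handed in when it is done.

```bash
mkdir -p pics
cat > h.py <<'E'
import numpy as np, cv2
from workcell import get_obs, viewer, ctrl, masks_of
def cal(n):
    c=viewer.get_calibration(n); R=cv2.Rodrigues(np.array(c["rvec"],float))[0]
    return c,R,np.array(c["tvec"],float).ravel()
def pts(n,depth,m):
    c,R,t=cal(n); v,u=np.nonzero(m&(depth>0)); d=depth[v,u]
    p=np.stack([(u-c["cx"])/c["fx"]*d,(v-c["cy"])/c["fy"]*d,d],1)
    return (p-t)@R
def proj(n,P):
    c,R,t=cal(n); q=np.atleast_2d(P)@R.T+t
    return np.stack([q[:,0]/q[:,2]*c["fx"]+c["cx"],q[:,1]/q[:,2]*c["fy"]+c["cy"]],1)
def save(img,name): cv2.imwrite("pics/"+name,img[:,:,::-1])
E
python3 - <<'E'
from h import *
np.set_printoptions(precision=1,suppress=True)
for n in ("top","scene"):
    im,d=viewer.get_image(n); save(im,n+"1.png"); np.save(n+"1.npy",d)
    c,R,t=cal(n); print(n,c["fx"],"cam at",-R.T@t)
    for th in ("big_cup_mid","next_cup_mid","chute","dish","tray"):
        for r in masks_of(n,th)[:3]:
            P=pts(n,d,r["pixels"])
            if len(P)==0: continue
            print(th,round(r["score"],2),np.array(r["location"]),r["pixels"].sum(),"med",np.median(P,0),"lo",np.percentile(P,3,axis=0),"hi",np.percentile(P,97,axis=0))
o=get_obs(); print(o)
E
```

```text
top 613.124171081801 cam at [ 410.6  -27.2 1490.2]
big_cup_mid 0.95 [356.5 217.2] 432 med [ 562.4 -148.5   28.8] lo [ 538.5 -172.7   19.6] hi [ 586.9 -125.1   34.8]
big_cup_mid 0.64 [412.  227.3] 378 med [ 528.5 -278.2   77. ] lo [ 505.8 -299.3   70. ] hi [ 551.9 -259.7   83.9]
big_cup_mid 0.64 [463.3 225.1] 501 med [ 544.9 -414.4   28.4] lo [ 520.9 -442.8    0.5] hi [ 570.9 -390.1   34.5]
next_cup_mid 0.7 [418.3 154.7] 263 med [ 694.  -295.1  105. ] lo [ 676.8 -314.1   85. ] hi [ 711.1 -278.4  111.7]
chute 0.8 [411.1 198.1] 4737 med [ 603.8 -280.2   64. ] lo [ 450.9 -333.5    0.5] hi [ 747.6 -234.5   90.5]
dish 0.61 [171.8 247.5] 2689 med [507.7 296.7   3.7] lo [446.4 234.7  -3.1] hi [567.7 356.8  14.3]
tray 0.84 [260.2 228.3] 2914 med [545.5  73.8   3.6] lo [475.2   9.7  -3.1] hi [617.7 133.3  20.1]
scene 471.2203520979379 cam at [905.6 184.1 774.9]
big_cup_mid 0.82 [204.4 189.1] 584 med [ 533.3 -281.8   76.7] lo [ 500.  -303.4   54.4] hi [ 555.8 -263.2   82.8]
big_cup_mid 0.63 [286.8 211.8] 726 med [ 463.4 -152.2   28.9] lo [ 432.6 -180.     2.1] hi [ 485.  -130.1   32. ]
big_cup_
[... 398 characters left out ...]
6.1    2.9] hi [ 748.  -237.    92.1]
dish 0.72 [491.2 348.8] 5157 med [504.4 293.6   3.6] lo [443.1 232.2   0.6] hi [564.7 353.2  13.6]
dish 0.61 [343.6 216.9] 335 med [398.6 -60.2  13.1] lo [380.6 -78.4  -1.7] hi [418.3 -41.6  22.8]
tray 0.82 [365.4 305.5] 4959 med [548.9  73.3   3.8] lo [473.5   6.8   0.6] hi [620.4 131.8  18.1]
{'t': 0.6, 'qpos': array([-1.1,  0.4,  1.6, -0. ,  1.1, -0. ]), 'qvel': array([ 0., -0., -0.,  0., -0., -0.]), 'joint_torque': array([ -0. , -54.4, -27.4,   0.1,   0. ,  -0. ]), 'ee_pos': array([ 267.8, -564.7,  222.7]), 'orientation': array([ 2.7, -1.7, -0. ]), 'ft_force': array([-0.1, -0.1, -0.7]), 'moment': array([ 0. , -0.1,  0. ]), 'width': 88.06683363194722}
```

View pics/top1.png

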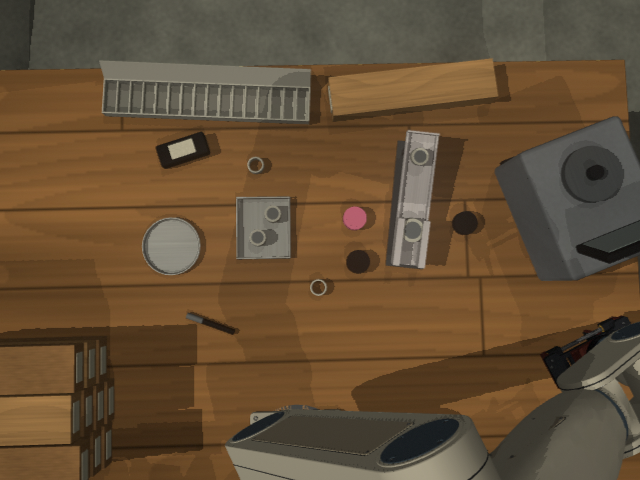

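View pics/scene1.png

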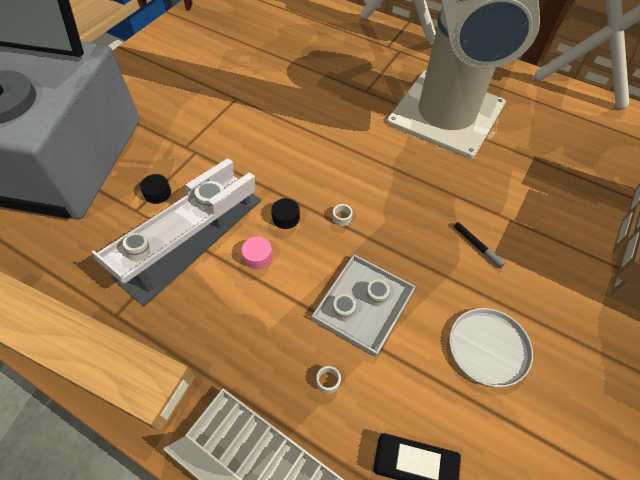

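The pictures show the chute with its throat at the near end (top view ~(410,250)). The large cup is at top (412,228), scene (205,189). The small cup is at top (420,155). The dish is at top (172,247), scene (491,348). The black and pink pucks are look-alikes. Next I fit the chute frame and the cup centre from both views.

Run:
```python
from h import *
np.set_printoptions(precision=1,suppress=True)
s=0.17; K=3
for n in ("top","scene"):
    im,_=viewer.get_image(n); d=np.load(n+"1.npy")
    r=[x for x in masks_of(n,"chute")][0]["pixels"]
    r=cv2.dilate(r.astype(np.uint8),np.ones((5,5)))>0
    P=pts(n,d,r); P=P[(P[:,2]>42)&(P[:,2]<130)&(P[:,0]>400)&(P[:,0]<800)&(P[:,1]<-200)&(P[:,1]>-370)]
    (c,wh,a)=cv2.minAreaRect(P[:,:2].astype(np.float32)); print(n,"rect",c,wh,a)
    box=cv2.boxPoints((c,wh,a)); e=[box[1]-box[0],box[2]-box[1]]; e=max(e,key=np.linalg.norm); e=e/np.linalg.norm(e); e=e*np.sign(e[0])
    yaw=np.arctan2(e[1],e[0]); ey=np.array([-e[1],e[0]])
    o=np.array(c)-89*e; print("yaw",yaw,"origin",o)
    X=(P[:,:2]-o)@e; Y=(P[:,:2]-o)@ey; print("X",np.percentile(X,[0.2,1,99,99.8]),"Y",np.percentile(Y,[0.5,2,98,99.5]))
    H=(P[:,2]-45-np.tan(s)*X)*np.cos(s)   # height normal to floor
    S=(abs(Y)<26)
    fl=S&(abs(H)<6); A=np.c_[X[fl],np.ones(fl.sum())]; print("floor fit slope,z0",np.linalg.lstsq(A,P[fl,2],rcond=None)[0], "n",fl.sum())
    for th in ("big_cup_mid","next_cup_mid"):
        for q in masks_of(n,th):
            Q=pts(n,d,q["pixels"])
            if len(Q)<50: continue
            x=(Q[:,:2]-o)@e; y=(Q[:,:2]-o)@ey; h=(Q[:,2]-45-np.tan(s)*x)*np.cos(s)
            if abs(np.median(y))>40: continue
            xl=x-h*np.sin(s)      # along-floor foot, horizontal-ish
            k=(h>24)&(h<34); 
            print(th,"h",np.percentile(h,[5,50,95]),"lid x",np.percentile(x[k],[1,5,50,95,99]),"y",np.percentile(y[k],[1,5,50,95,99]),"circle",cv2.minEnclosingCircle(np.c_[x[k],y[k]].astype(np.float32)))
    D=max(masks_of(n,"dish"),key=lambda q:q["pixels"].sum()); Q=pts(n,d,D["pixels"]); rim=Q[(Q[:,2]>9)&(Q[:,2]<20)]
    print("dish",cv2.minEnclosingCircle(rim[:,:2].astype(np.float32)),"floor",np.median(Q[:,2]), "rim z",np.percentile(rim[:,2],90))
    c2=im[150:300,350:480] if n=="top" else im[140:310,80:280]
    if n=="scene": save(cv2.resize(c2,None,fx=4,fy=3.5),"crop1.png")
```

```text
top rect (598.1129150390625, -287.39874267578125) (75.71929931640625, 313.64654541015625) 82.47930908203125
yaw -0.13126083 origin [ 509.9 -275.8]
X [-66.  -61.8 242.4 243.7] Y [-37.1 -36.1  36.7  37.2]
floor fit slope,z0 [ 0.2 44.1] n 1530
big_cup_mid h [23.3 28.5 33.5] lid x [-6.9 -4.1 17.8 39.1 42.8] y [-22.4 -19.5  -0.8  17.5  19.3] circle ((17.971025466918945, 1.1745213270187378), 26.876529693603516)
next_cup_mid h [ 2.  27.1 33. ] lid x [167.5 169.6 185.5 200.1 203.3] y [-15.5 -13.2   4.1  19.2  21.8] circle ((185.60040283203125, 3.4674863815307617), 20.37179946899414)
dish ((507.19866943359375, 293.92657470703125), 69.7581787109375) floor 3.669735571793515 rim z 16.16299128551083
scene rect (596.841796875, -290.4373779296875) (77.76364135742188, 315.7362976074219) 82.47620391845703
yaw -0.13131498 origin [ 508.6 -278.8]
X [-66.1 -62.  245.4 246.5] Y [-37.3 -35.8  37.7  38.4]
floor fit slope,z0 [ 0.2 44.2] n 2042
big_cup_mid h [ 6.6 28.8 31.5] lid x [-8.4 -4.9 18.9 42.  44.6] y [-24.6 -22.6  -2.4  14.4  16.3] circle ((18.722965240478516, 2.2557854652404785), 30.861797332763672)
big_cup_mid h [-75.8  -1.4  36.5] lid x [-65.5 -61.  -14.   40.2  41.8] y [-33.3 -24.5  35.5  37.5  38.4] circle ((-12.158819198608398, 0.21939659118652344), 64.9820556640625)
next_cup_mid h [ 3.3 27.8 30.6] lid x [167.3 170.3 186.6 202.1 204.6] y [-15.5 -12.2   5.4  21.3  22.9] circle ((186.67852783203125, 3.3877182006835938), 20.766983032226562)
dish ((505.8059997558594, 291.4158020019531), 70.62110137939453) floor 3.6032995392763336 rim z 14.633224028659464
```

View pics/crop1.png

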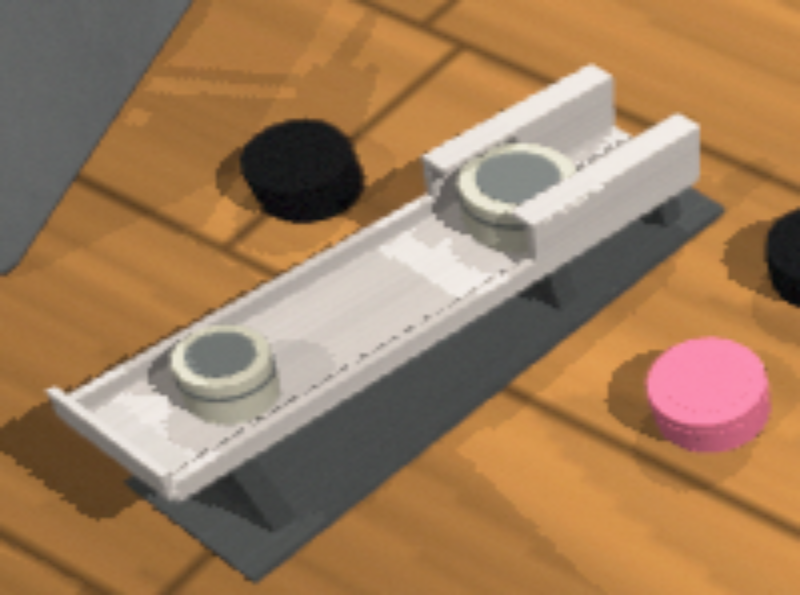

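The crop shows the large cup under the lips and the small cup uphill; both views agree. I take the chute origin as about (509.2, -277.3) with yaw -0.131, and the cup centre at x≈20.8. The plan is to keep the tool x axis along the chute throughout. I'll push with closed fingers from inside the throat, then grip the cup lengthwise.

```bash
cat >> h.py <<'E'
from scipy.spatial.transform import Rotation as Ro
np.set_printoptions(precision=2,suppress=True)
O=np.array([509.2,-277.3,45.]); YAW=-0.131; S=0.17
Rz=Ro.from_euler("z",YAW)
U=Rz.apply([np.cos(S),0,np.sin(S)]); N=Rz.apply([-np.sin(S),0,np.cos(S)]); Yc=Rz.apply([0,1,0])
RT=Ro.from_matrix(np.stack([U,np.cross(-N,U),-N],1))          # tool square to chute, x uphill
RD=Ro.from_matrix(np.stack([Rz.apply([1,0,0]),np.cross([0,0,-1],Rz.apply([1,0,0])),[0,0,-1]],1)) # tool vertical
def slope(u,y,h): return O+u*U+y*Yc+h*N
def to(P,R):
    o=get_obs(); p=o["ee_pos"]; C=Ro.from_rotvec(o["orientation"])
    print("turn deg (tool)",np.degrees((C.inv()*R).as_rotvec()),"| shift cm NOW axes",C.inv().apply(np.array(P)-p)/10,"| in target axes",R.inv().apply(np.array(P)-p)/10)
def where():
    o=get_obs(); v=o["ee_pos"]-O; print("t",o["t"],"u y h",v@U,v@Yc,v@N,"F",o["ft_force"],"w",o["width"],"q",o["qpos"])
E
python3 -c "
from h import *
to(slope(-34,0,110),RT)"
```

```text
turn deg (tool) [  4.85   8.92 -56.98] | shift cm NOW axes [-18.45 -29.74   7.5 ] | in target axes [ 13.48 -31.65   9.92]
```

```bash
python3 -m inch '[{"ax":0.69,"ay":1.27,"az":-8.14,"jaw":0},{"ax":0.69,"ay":1.27,"az":-8.14,"jaw":0},{"ax":0.69,"ay":1.27,"az":-8.14,"jaw":0},{"ax":0.69,"ay":1.27,"az":-8.14,"jaw":0},{"ax":0.69,"ay":1.27,"az":-8.14,"jaw":0},{"ax":0.69,"ay":1.27,"az":-8.14,"jaw":0},{"ax":0.69,"ay":1.27,"az":-8.14,"jaw":0},{"jaw":0}]'; python3 -c "
from h import *
to(slope(-34,0,110),RT);where()"
```

```text
turn deg (tool) [  4.85   8.92 -56.98] | shift cm NOW axes [-18.45 -29.74   7.5 ] | in target axes [ 13.48 -31.65   9.92]
t 1.1 u y h -168.78531761923801 -316.45586614574364 209.24665217721434 F [ 0.25 -0.52  0.46] w 87.78604483756573 q [-1.15  0.42  1.63  0.    1.09 -0.02]$[0]: bad value
```

```bash
python3 -m inch '[{"tx":0,"ty":0,"tz":0,"ax":0.69,"ay":1.27,"az":-8.14,"jaw":0}]'
```

```text
t: 1.23
ee_pos: [268.1, -564.9, 222.6]
orientation: [2.768, -1.481, 0.041]
ft_force: [1.2, 0.5, -0.3]
width: 81.1
```

All keys are required.

```bash
python3 -m inch '[{"tx":0,"ty":0,"tz":0,"ax":0.69,"ay":1.27,"az":-8.14,"jaw":0},{"tx":0,"ty":0,"tz":0,"ax":0.69,"ay":1.27,"az":-8.14,"jaw":0},{"tx":0,"ty":0,"tz":0,"ax":0.69,"ay":1.27,"az":-8.14,"jaw":0},{"tx":0,"ty":0,"tz":0,"ax":0.69,"ay":1.27,"az":-8.14,"jaw":0},{"tx":0,"ty":0,"tz":0,"ax":0.69,"ay":1.27,"az":-8.14,"jaw":0},{"tx":0,"ty":0,"tz":0,"ax":0.69,"ay":1.27,"az":-8.14,"jaw":0},{"tx":0,"ty":0,"tz":0,"ax":0,"ay":0,"az":0,"jaw":0},{"tx":0,"ty":0,"tz":0,"ax":0,"ay":0,"az":0,"jaw":0}]'; python3 -c "
from h import *
to(slope(-34,0,110),RT);where()"
```

```text
t: 2.22
ee_pos: [267.8, -564.8, 222.7]
orientation: [3.112, -0.209, 0.264]
ft_force: [-0.3, 0.1, 0.5]
width: 1.8
turn deg (tool) [ 0.02  0.06 -0.16] | shift cm NOW axes [ 13.4 -31.7   9.9] | in target axes [ 13.48 -31.65   9.93]
t 2.225 u y h -168.79811796844868 -316.52766525213474 209.27896581768502 F [-0.35  0.11  0.49] w 1.8070522978069459 q [-1.22  0.39  1.69  0.18  0.99 -1.18]
```

```bash
python3 -m inch '[{"tx":1.5,"ty":-3.51,"tz":1.1,"ax":0,"ay":0,"az":0,"jaw":0},{"tx":1.5,"ty":-3.51,"tz":1.1,"ax":0,"ay":0,"az":0,"jaw":0},{"tx":1.5,"ty":-3.51,"tz":1.1,"ax":0,"ay":0,"az":0,"jaw":0},{"tx":1.5,"ty":-3.51,"tz":1.1,"ax":0,"ay":0,"az":0,"jaw":0},{"tx":1.5,"ty":-3.51,"tz":1.1,"ax":0,"ay":0,"az":0,"jaw":0},{"tx":1.5,"ty":-3.51,"tz":1.1,"ax":0,"ay":0,"az":0,"jaw":0},{"tx":1.5,"ty":-3.51,"tz":1.1,"ax":0,"ay":0,"az":0,"jaw":0},{"tx":1.5,"ty":-3.51,"tz":1.1,"ax":0,"ay":0,"az":0,"jaw":0},{"tx":1.5,"ty":-3.51,"tz":1.1,"ax":0,"ay":0,"az":0,"jaw":0},{"tx":0,"ty":0,"tz":0,"ax":0,"ay":0,"az":0,"jaw":0},{"tx":0,"ty":0,"tz":0,"ax":0,"ay":0,"az":0,"jaw":0}]'
python3 - <<'E'
from h import *
to(slope(-34,0,10),RT);where()
im,d=viewer.get_image("scene"); save(cv2.resize(im[100:320,60:360],None,fx=2.6,fy=2.6),"s2.png")
E
```

```text
t: 3.6
ee_pos: [457.7, -271.3, 148.1]
orientation: [3.112, -0.204, 0.265]
ft_force: [0.1, -0.9, 0.0]
width: 0.2
turn deg (tool) [ 0.03  0.02 -0.01] | shift cm NOW axes [-0.03 -0.09 10.03] | in target axes [-0.03 -0.08 10.03]
t 3.6 u y h -33.65065312835532 -0.8153949336020898 110.33365788045343 F [ 0.08 -0.92  0.04] w 0.20963819232999203 q [-0.6   0.34  1.99  0.12  0.66 -0.56]
```

View pics/s2.png

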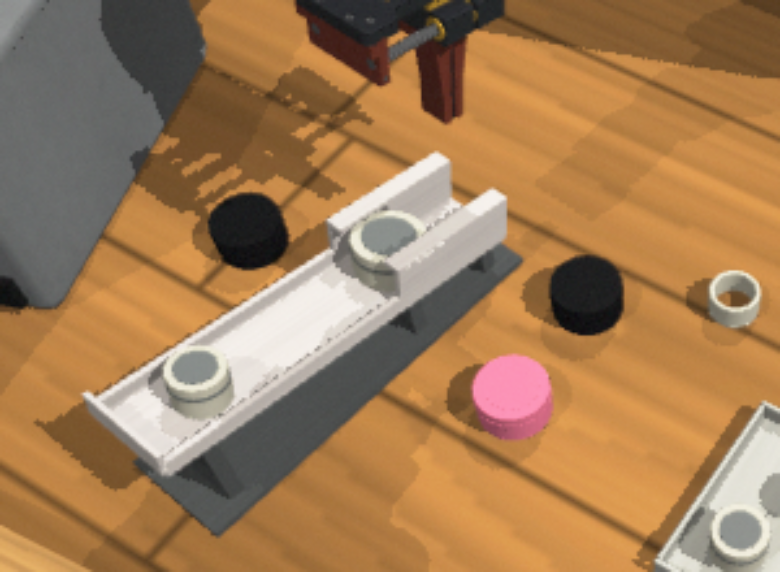

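The closed fingers hang over the throat at crop (440,115), in line with the slot. Descending.

```bash
python3 -m inch '[{"tx":0,"ty":-0.08,"tz":3.0,"ax":0,"ay":0,"az":0,"jaw":0},{"tx":0,"ty":0,"tz":3.0,"ax":0,"ay":0,"az":0,"jaw":0},{"tx":0,"ty":0,"tz":2.0,"ax":0,"ay":0,"az":0,"jaw":0},{"tx":0,"ty":0,"tz":1.0,"ax":0,"ay":0,"az":0,"jaw":0},{"tx":0,"ty":0,"tz":0.5,"ax":0,"ay":0,"az":0,"jaw":0},{"tx":0,"ty":0,"tz":0.5,"ax":0,"ay":0,"az":0,"jaw":0},{"tx":0,"ty":0,"tz":0,"ax":0,"ay":0,"az":0,"jaw":0}]' && python3 -c "
from h import *
where()" && python3 -m inch '[{"tx":0.4,"ty":0,"tz":0,"ax":0,"ay":0,"az":0,"jaw":0},{"tx":0.4,"ty":0,"tz":0,"ax":0,"ay":0,"az":0,"jaw":0},{"tx":0.4,"ty":0,"tz":0,"ax":0,"ay":0,"az":0,"jaw":0},{"tx":0.4,"ty":0,"tz":0,"ax":0,"ay":0,"az":0,"jaw":0},{"tx":0.4,"ty":0,"tz":0,"ax":0,"ay":0,"az":0,"jaw":0},{"tx":0,"ty":0,"tz":0,"ax":0,"ay":0,"az":0,"jaw":0}]' && python3 -c "
from h import *
where()"
```

```text
t: 4.53
ee_pos: [474.5, -272.7, 49.5]
orientation: [3.112, -0.204, 0.265]
ft_force: [0.5, 0.3, 0.4]
width: 0.7
t 4.525 u y h -33.75395445860192 0.060556039509128225 10.325619343983458 F [0.46 0.31 0.4 ] w 0.7491787852241095 q [-0.59  0.53  2.    0.17  0.46 -0.6 ]
t: 5.28
ee_pos: [494.3, -275.1, 52.6]
orientation: [3.112, -0.204, 0.265]
ft_force: [0.2, -0.0, 0.2]
width: 0.4
t 5.275 u y h -13.587677936386696 0.20471535872638488 10.093104230215449 F [ 0.24 -0.    0.23] w 0.36061564066637836 q [-0.57  0.54  1.96  0.15  0.49 -0.57]
```

```bash
python3 -m inch '[{"tx":0.4,"ty":0,"tz":0,"ax":0,"ay":0,"az":0,"jaw":0},{"tx":0.4,"ty":0,"tz":0,"ax":0,"ay":0,"az":0,"jaw":0},{"tx":0.4,"ty":0,"tz":0,"ax":0,"ay":0,"az":0,"jaw":0},{"tx":0.4,"ty":0,"tz":0,"ax":0,"ay":0,"az":0,"jaw":0},{"tx":0.4,"ty":0,"tz":0,"ax":0,"ay":0,"az":0,"jaw":0},{"tx":0.4,"ty":0,"tz":0,"ax":0,"ay":0,"az":0,"jaw":0},{"tx":0.4,"ty":0,"tz":0,"ax":0,"ay":0,"az":0,"jaw":0},{"tx":0,"ty":0,"tz":0,"ax":0,"ay":0,"az":0,"jaw":0}]'
python3 - <<'E'
from h import *
where()
im,d=viewer.get_image("scene"); save(cv2.resize(im[100:320,60:360],None,fx=2.6,fy=2.6),"s3.png")
E
```

```text
t: 6.28
ee_pos: [521.8, -278.9, 57.5]
orientation: [3.112, -0.204, 0.265]
ft_force: [0.1, 0.6, 0.9]
width: 0.3
t 6.275 u y h 14.61797530723099 0.09983570553100203 10.158014030308673 F [0.14 0.62 0.88] w 0.3076630654175885 q [-0.55  0.56  1.9   0.14  0.52 -0.53]
```

View pics/s3.png

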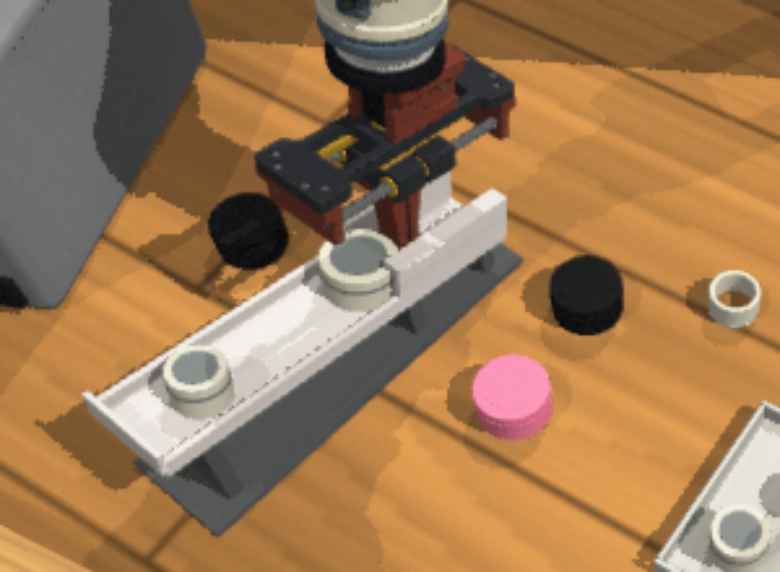

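The cup is sliding up with almost no force and is now at crop (358,265). I'll push it about 28 mm further, back off slightly and rise out of the slot.

```bash
python3 -m inch '[{"tx":0.4,"ty":0,"tz":0,"ax":0,"ay":0,"az":0,"jaw":0},{"tx":0.4,"ty":0,"tz":0,"ax":0,"ay":0,"az":0,"jaw":0},{"tx":0.4,"ty":0,"tz":0,"ax":0,"ay":0,"az":0,"jaw":0},{"tx":0.4,"ty":0,"tz":0,"ax":0,"ay":0,"az":0,"jaw":0},{"tx":0.4,"ty":0,"tz":0,"ax":0,"ay":0,"az":0,"jaw":0},{"tx":0.4,"ty":0,"tz":0,"ax":0,"ay":0,"az":0,"jaw":0},{"tx":0.4,"ty":0,"tz":0,"ax":0,"ay":0,"az":0,"jaw":0},{"tx":0,"ty":0,"tz":0,"ax":0,"ay":0,"az":0,"jaw":0},{"tx":-0.5,"ty":0,"tz":0,"ax":0,"ay":0,"az":0,"jaw":0}]' && python3 -m inch '[{"tx":-0.5,"ty":0,"tz":0,"ax":0,"ay":0,"az":0,"jaw":0},{"tx":0,"ty":0,"tz":-3,"ax":0,"ay":0,"az":0,"jaw":0},{"tx":0,"ty":0,"tz":-4,"ax":0,"ay":0,"az":0,"jaw":0},{"tx":-4,"ty":0,"tz":-3,"ax":0,"ay":0,"az":0,"jaw":0},{"tx":-6,"ty":0,"tz":-5,"ax":0,"ay":0,"az":0,"jaw":0.5},{"tx":-3,"ty":0,"tz":0,"ax":0,"ay":0,"az":0,"jaw":1},{"tx":0,"ty":0,"tz":0,"ax":0,"ay":0,"az":0,"jaw":1}]'
python3 - <<'E'
from h import *
where()
for n in ("scene","top"):
    im,d=viewer.get_image(n); save(im,n+"4.png")
    for th in ("big_cup_mid","next_cup_mid"):
        for q in masks_of(n,th):
            Q=pts(n,d,q["pixels"])
            if len(Q)<50: continue
            v=Q-O; u=v@U; y=v@Yc; h=v@N
            if abs(np.median(y))>40: continue
            k=(h>26)&(h<34)
            if k.sum()<30: continue
            print(n,th,round(q["score"],2),"h",np.percentile(h,[5,50,95]),"u",np.percentile(u[k],[1,50,99]),"y",np.percentile(y[k],[1,50,99]),"circle",cv2.minEnclosingCircle(np.c_[u[k],y[k]].astype(np.float32)))
E
```

```text
t: 7.45
ee_pos: [544.0, -281.7, 61.3]
orientation: [3.112, -0.204, 0.265]
ft_force: [0.3, 0.3, -0.2]
width: 0.3
t: 8.32
ee_pos: [398.1, -262.1, 178.5]
orientation: [3.113, -0.207, 0.263]
ft_force: [-0.1, -0.8, -0.4]
width: 26.9
t 8.325 u y h -87.98254142228966 0.5867059418496133 150.56736227740706 F [-0.13 -0.82 -0.42] w 26.916156038227765 q [-0.66  0.21  2.08  0.13  0.71 -0.62]
scene big_cup_mid 0.59 h [ 4.53 28.46 31.  ] u [ 52.88  80.05 105.32] y [-27.81   0.24  25.32] circle ((78.40377044677734, -1.488348364830017), 28.984046936035156)
scene next_cup_mid 0.75 h [ 4.16 27.74 30.75] u [176.25 193.99 211.63] y [-16.74   3.01  21.38] circle ((193.6797332763672, 2.280188798904419), 20.69490623474121)
top big_cup_mid 0.95 h [15.32 28.32 33.09] u [ 53.89  79.2  104.84] y [-22.44   1.96  27.24] circle ((79.59618377685547, 1.6773546934127808), 27.692214965820312)
top next_cup_mid 0.77 h [19.56 28.1  33.4 ] u [175.21 193.39 211.77] y [-13.25   4.96  24.65] circle ((192.9586944580078, 5.176796913146973), 19.838991165161133)
```

View pics/scene4.png

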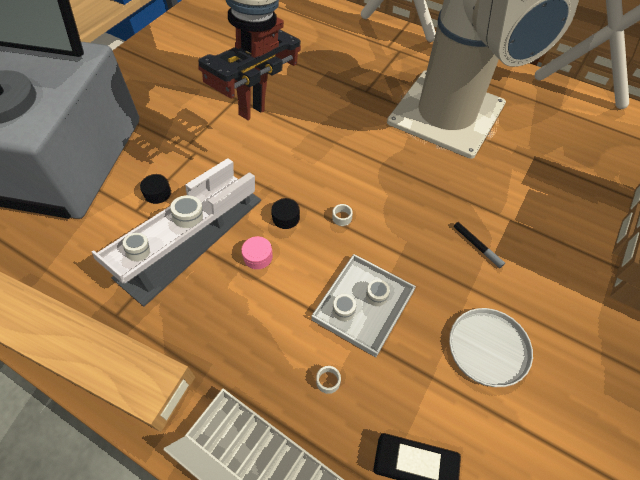

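The cup now stands clear of the lips at scene (187,208). Both views put its centre at u≈79, which is chute x≈76, beyond 62. The small cup is still at scene (135,243). Now I move the open gripper over the large cup and descend.

```bash
python3 -m inch '[{"tx":4,"ty":0,"tz":0,"ax":0,"ay":0,"az":0,"jaw":1},{"tx":4,"ty":0,"tz":0,"ax":0,"ay":0,"az":0,"jaw":1},{"tx":4,"ty":0,"tz":0,"ax":0,"ay":0,"az":0,"jaw":1},{"tx":3.3,"ty":0,"tz":0,"ax":0,"ay":0,"az":0,"jaw":1},{"tx":1.4,"ty":0,"tz":2,"ax":0,"ay":0,"az":0,"jaw":1},{"tx":0,"ty":0,"tz":2,"ax":0,"ay":0,"az":0,"jaw":1},{"tx":0,"ty":0,"tz":2,"ax":0,"ay":0,"az":0,"jaw":1},{"tx":0,"ty":0,"tz":2,"ax":0,"ay":0,"az":0,"jaw":1},{"tx":0,"ty":0,"tz":0,"ax":0,"ay":0,"az":0,"jaw":1},{"tx":0,"ty":0,"tz":0,"ax":0,"ay":0,"az":0,"jaw":1}]'; python3 -c "
from h import *
to(slope(79.3,0,6),RT);where()"
```

```text
t: 9.88
ee_pos: [576.7, -286.2, 128.0]
orientation: [3.112, -0.205, 0.265]
ft_force: [-0.5, 0.3, 0.4]
width: 87.9
turn deg (tool) [ 0.02  0.02 -0.01] | shift cm NOW axes [-0.18 -0.    6.43] | in target axes [-0.19  0.    6.43]
t 9.875 u y h 81.17122318342935 0.014779034604900196 70.3000519457004 F [-0.54  0.25  0.42] w 87.9200416808942 q [-0.51  0.51  1.76  0.09  0.72 -0.44]
```

```bash
python3 -m inch '[{"tx":-0.18,"ty":0,"tz":1.5,"ax":0,"ay":0,"az":0,"jaw":1},{"tx":0,"ty":0,"tz":1.5,"ax":0,"ay":0,"az":0,"jaw":1},{"tx":0,"ty":0,"tz":1.2,"ax":0,"ay":0,"az":0,"jaw":1},{"tx":0,"ty":0,"tz":1.0,"ax":0,"ay":0,"az":0,"jaw":1},{"tx":0,"ty":0,"tz":0.7,"ax":0,"ay":0,"az":0,"jaw":1},{"tx":0,"ty":0,"tz":0.5,"ax":0,"ay":0,"az":0,"jaw":1},{"tx":0,"ty":0,"tz":0,"ax":0,"ay":0,"az":0,"jaw":1}]' && python3 -m inch '[{"tx":0,"ty":0,"tz":0,"ax":0,"ay":0,"az":0,"jaw":0.7},{"tx":0,"ty":0,"tz":0,"ax":0,"ay":0,"az":0,"jaw":0.66},{"tx":0,"ty":0,"tz":0,"ax":0,"ay":0,"az":0,"jaw":0.55},{"tx":0,"ty":0,"tz":0,"ax":0,"ay":0,"az":0,"jaw":0.4},{"tx":0,"ty":0,"tz":0,"ax":0,"ay":0,"az":0,"jaw":0.4},{"tx":0,"ty":0,"tz":0,"ax":0,"ay":0,"az":0,"jaw":0.4}]'; python3 -c "
from h import *
where()"
```

```text
t: 10.75
ee_pos: [585.6, -287.1, 64.1]
orientation: [3.113, -0.204, 0.264]
ft_force: [-0.9, 0.2, -0.8]
width: 88.0
t: 11.5
ee_pos: [585.8, -287.3, 64.6]
orientation: [3.112, -0.204, 0.265]
ft_force: [-0.0, 0.6, 3.3]
width: 55.5
t 11.5 u y h 79.45677611854242 0.1346309046950002 6.287273437190848 F [-0.    0.65  3.31] w 55.50770699766096 q [-0.5   0.61  1.77  0.11  0.61 -0.46]
```

Gripped at 55.5 mm. Lifting square to the floor.

```bash
python3 -m inch '[{"tx":0,"ty":0,"tz":-0.5,"ax":0,"ay":0,"az":0,"jaw":0.4},{"tx":0,"ty":0,"tz":-1,"ax":0,"ay":0,"az":0,"jaw":0.4},{"tx":0,"ty":0,"tz":-1.5,"ax":0,"ay":0,"az":0,"jaw":0.4},{"tx":0,"ty":0,"tz":-2,"ax":0,"ay":0,"az":0,"jaw":0.4},{"tx":0,"ty":0,"tz":-2,"ax":0,"ay":0,"az":0,"jaw":0.4},{"tx":0,"ty":0,"tz":-2.5,"ax":0,"ay":0,"az":0,"jaw":0.4},{"tx":0,"ty":0,"tz":-2.5,"ax":0,"ay":0,"az":0,"jaw":0.4},{"tx":0,"ty":0,"tz":-2,"ax":0,"ay":0,"az":0,"jaw":0.4},{"tx":0,"ty":0,"tz":0,"ax":0,"ay":0,"az":0,"jaw":0.4}]'
python3 - <<'E'
from h import *
where(); to([506.5,292.7,110],RD)
im,d=viewer.get_image("scene"); save(im[60:340,60:360],"s5.png")
for q in masks_of("scene","next_cup_mid")[:1]:
    Q=pts("scene",d,q["pixels"]); v=Q-O; u,y,h=v@U,v@Yc,v@N; k=(h>26)&(h<34); print("next",cv2.minEnclosingCircle(np.c_[u[k],y[k]].astype(np.float32)))
E
```

```text
t: 12.62
ee_pos: [563.0, -284.6, 204.8]
orientation: [3.11, -0.204, 0.269]
ft_force: [0.5, 0.9, -1.1]
width: 55.6
t 12.625 u y h 80.52882507863964 -0.2268548761804281 148.2661275637474 F [ 0.46  0.86 -1.15] w 55.56902016325877 q [-0.52  0.39  1.75  0.08  0.85 -0.44]
turn deg (tool) [ 0.09 -9.91 -0.  ] | shift cm NOW axes [-14.57 -56.51   6.99] | in target axes [-13.14 -56.5    9.48]
next ((192.31752014160156, 1.5431767702102661), 21.281225204467773)
```

View pics/s5.png

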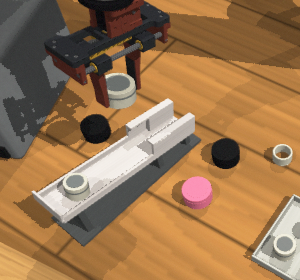

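The cup is held level between the fingers at crop (118,92), and the small cup is undisturbed. Levelling the tool and carrying it across.

```bash
python3 -m inch '[{"tx":0,"ty":0,"tz":0,"ax":0.05,"ay":-5,"az":0,"jaw":0.4},{"tx":0,"ty":0,"tz":0,"ax":0.05,"ay":-4.9,"az":0,"jaw":0.4},{"tx":-0.4,"ty":-2,"tz":0,"ax":0,"ay":0,"az":0,"jaw":0.4},{"tx":-1,"ty":-4,"tz":0,"ax":0,"ay":0,"az":0,"jaw":0.4},{"tx":-1,"ty":-4,"tz":0,"ax":0,"ay":0,"az":0,"jaw":0.4},{"tx":-1,"ty":-4,"tz":0,"ax":0,"ay":0,"az":0,"jaw":0.4},{"tx":-1,"ty":-4,"tz":0,"ax":0,"ay":0,"az":0,"jaw":0.4},{"tx":-1,"ty":-4,"tz":0,"ax":0,"ay":0,"az":0,"jaw":0.4},{"tx":-1,"ty":-4,"tz":0,"ax":0,"ay":0,"az":0,"jaw":0.4},{"tx":-1,"ty":-4,"tz":0,"ax":0,"ay":0,"az":0,"jaw":0.4}]' && python3 -m inch '[{"tx":-1,"ty":-4,"tz":0,"ax":0,"ay":0,"az":0,"jaw":0.4},{"tx":-1,"ty":-4,"tz":0,"ax":0,"ay":0,"az":0,"jaw":0.4},{"tx":-1,"ty":-4,"tz":0,"ax":0,"ay":0,"az":0,"jaw":0.4},{"tx":-1,"ty":-4,"tz":0,"ax":0,"ay":0,"az":0,"jaw":0.4},{"tx":-0.5,"ty":-4,"tz":0,"ax":0,"ay":0,"az":0,"jaw":0.4},{"tx":-0.2,"ty":-3,"tz":0,"ax":0,"ay":0,"az":0,"jaw":0.4},{"tx":0,"ty":-2,"tz":0,"ax":0,"ay":0,"az":0,"jaw":0.4},{"tx":0,"ty":0,"tz":0,"ax":0,"ay":0,"az":0,"jaw":0.4},{"tx":0,"ty":0,"tz":0,"ax":0,"ay":0,"az":0,"jaw":0.4}]'; python3 -c "
from h import *
where(); to([506.5,292.7,110],RD)"
```

```text
t: 13.98
ee_pos: [526.2, 25.1, 202.2]
orientation: [-3.132, 0.205, 0.006]
ft_force: [1.2, -1.0, -1.2]
width: 55.4
t: 15.1
ee_pos: [513.6, 276.1, 203.3]
orientation: [-3.134, 0.206, 0.006]
ft_force: [-0.6, -0.7, -0.6]
width: 55.3
t 15.1 u y h -40.16876433000829 549.2640274918257 167.50652898672115 F [-0.64 -0.71 -0.58] w 55.33870838409275 q [0.47 0.39 1.74 0.   1.02 0.6 ]
turn deg (tool) [-0.05  0.23 -0.01] | shift cm NOW axes [-0.88 -1.54  9.33] | in target axes [-0.92 -1.55  9.33]
```

```bash
python3 -m inch '[{"tx":-0.45,"ty":-0.8,"tz":1,"ax":0,"ay":0.2,"az":0,"jaw":0.4},{"tx":-0.45,"ty":-0.75,"tz":2,"ax":0,"ay":0,"az":0,"jaw":0.4},{"tx":0,"ty":0,"tz":3,"ax":0,"ay":0,"az":0,"jaw":0.4},{"tx":0,"ty":0,"tz":3,"ax":0,"ay":0,"az":0,"jaw":0.4},{"tx":0,"ty":0,"tz":3,"ax":0,"ay":0,"az":0,"jaw":0.4},{"tx":0,"ty":0,"tz":2,"ax":0,"ay":0,"az":0,"jaw":0.4},{"tx":0,"ty":0,"tz":1.5,"ax":0,"ay":0,"az":0,"jaw":0.4},{"tx":0,"ty":0,"tz":1.2,"ax":0,"ay":0,"az":0,"jaw":0.4},{"tx":0,"ty":0,"tz":0.8,"ax":0,"ay":0,"az":0,"jaw":0.4},{"tx":0,"ty":0,"tz":0.5,"ax":0,"ay":0,"az":0,"jaw":0.4},{"tx":0,"ty":0,"tz":0,"ax":0,"ay":0,"az":0,"jaw":0.4},{"tx":0,"ty":0,"tz":0,"ax":0,"ay":0,"az":0,"jaw":0.4}]'
python3 - <<'E'
from h import *
where(); to([506.5,292.7,12],RD)
im,d=viewer.get_image("scene"); save(cv2.resize(im[230:430,360:620],None,fx=3,fy=3),"s6.png")
E
```

```text
t: 16.6
ee_pos: [507.5, 294.0, 24.1]
orientation: [-3.133, 0.205, -0.001]
ft_force: [0.0, 0.1, -1.0]
width: 55.5
t 16.6 u y h -78.75388708419104 566.2105007946187 -7.644948777196495 F [ 0.03  0.09 -1.02] w 55.4681497269201 q [0.5  0.65 1.81 0.   0.68 0.63]
turn deg (tool) [-0.12 -0.04  0.01] | shift cm NOW axes [-0.08  0.15  1.21] | in target axes [-0.08  0.14  1.21]
```

View pics/s6.png

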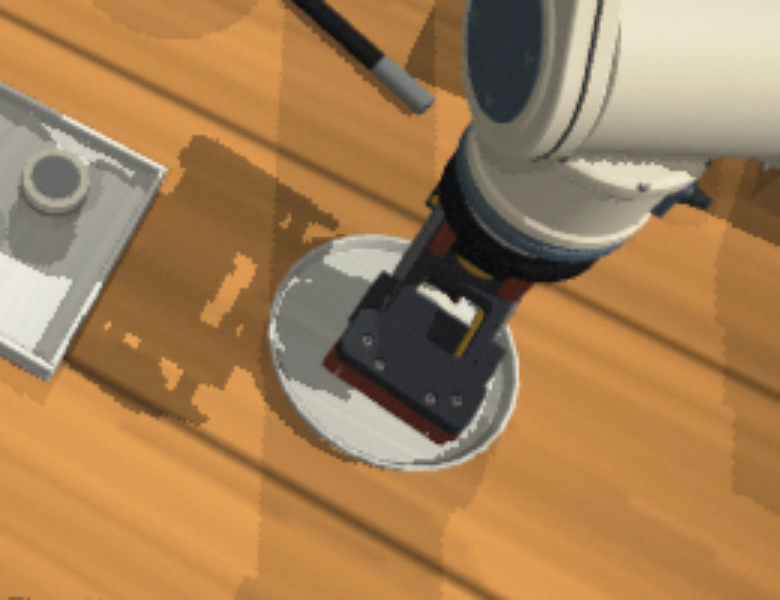

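The gripper is centred over the dish, which spans about crop (395,350). Lowering in fine steps while watching force.

```bash
python3 -m inch '[{"tx":0,"ty":0.1,"tz":0.4,"ax":0,"ay":0,"az":0,"jaw":0.4},{"tx":0,"ty":0,"tz":0.4,"ax":0,"ay":0,"az":0,"jaw":0.4},{"tx":0,"ty":0,"tz":0.2,"ax":0,"ay":0,"az":0,"jaw":0.4},{"tx":0,"ty":0,"tz":0.1,"ax":0,"ay":0,"az":0,"jaw":0.4},{"tx":0,"ty":0,"tz":0,"ax":0,"ay":0,"az":0,"jaw":0.4},{"tx":0,"ty":0,"tz":0,"ax":0,"ay":0,"az":0,"jaw":0.4}]' && python3 -m inch '[{"tx":0,"ty":0,"tz":0.1,"ax":0,"ay":0,"az":0,"jaw":0.4},{"tx":0,"ty":0,"tz":0,"ax":0,"ay":0,"az":0,"jaw":0.4}]'&& python3 -m inch '[{"tx":0,"ty":0,"tz":0.1,"ax":0,"ay":0,"az":0,"jaw":0.4},{"tx":0,"ty":0,"tz":0,"ax":0,"ay":0,"az":0,"jaw":0.4}]'
```

```text
t: 17.4
ee_pos: [507.2, 292.9, 12.8]
orientation: [-3.133, 0.205, -0.001]
ft_force: [0.3, 0.2, -1.3]
width: 55.6
t: 17.65
ee_pos: [507.0, 292.9, 11.7]
orientation: [-3.133, 0.205, -0.0]
ft_force: [0.4, 0.1, -1.5]
width: 55.4
t: 17.9
ee_pos: [507.2, 292.9, 10.9]
orientation: [-3.133, 0.205, -0.0]
ft_force: [-1.1, -0.2, 1.9]
width: 55.5
```

```bash
python3 -m inch '[{"tx":0,"ty":0,"tz":0.04,"ax":0,"ay":0,"az":0,"jaw":0.4},{"tx":0,"ty":0,"tz":0,"ax":0,"ay":0,"az":0,"jaw":0.4}]' && python3 -m inch '[{"tx":0,"ty":0,"tz":0,"ax":0,"ay":0,"az":0,"jaw":0.66},{"tx":0,"ty":0,"tz":0,"ax":0,"ay":0,"az":0,"jaw":0.7},{"tx":0,"ty":0,"tz":0,"ax":0,"ay":0,"az":0,"jaw":0.75},{"tx":0,"ty":0,"tz":0,"ax":0,"ay":0,"az":0,"jaw":0.75},{"tx":0,"ty":0,"tz":0,"ax":0,"ay":0,"az":0,"jaw":0.75}]' && python3 -m inch '[{"tx":0,"ty":0,"tz":-0.5,"ax":0,"ay":0,"az":0,"jaw":0.75},{"tx":0,"ty":0,"tz":-1,"ax":0,"ay":0,"az":0,"jaw":0.75},{"tx":0,"ty":0,"tz":-2,"ax":0,"ay":0,"az":0,"jaw":0.75},{"tx":0,"ty":0,"tz":-3,"ax":0,"ay":0,"az":0,"jaw":0.75},{"tx":0,"ty":0,"tz":-4,"ax":0,"ay":0,"az":0,"jaw":0.75},{"tx":0,"ty":0,"tz":-5,"ax":0,"ay":0,"az":0,"jaw":0.75},{"tx":-4,"ty":0,"tz":-5,"ax":0,"ay":0,"az":0,"jaw":0.75},{"tx":-4,"ty":0,"tz":-1,"ax":0,"ay":0,"az":0,"jaw":0.75},{"tx":-4,"ty":0,"tz":0,"ax":0,"ay":0,"az":0,"jaw":0.75},{"tx":0,"ty":0,"tz":0,"ax":0,"ay":0,"az":0,"jaw":0.75},{"tx":0,"ty":0,"tz":0,"ax":0,"ay":0,"az":0,"jaw":0.75}]'
python3 - <<'E'
from h import *
where()
for n in ("scene","top"):
    im,d=viewer.get_image(n); save(im,n+"7.png")
    for th in ("big_cup_mid","next_cup_mid"):
        for q in masks_of(n,th):
            Q=pts(n,d,q["pixels"])
            if len(Q)<50: continue
            print(n,th,round(q["score"],2),q["location"],"med",np.median(Q,0),"z95",np.percentile(Q[:,2],95))
            if Q[:,1].mean()>200 and th=="big_cup_mid":
                L=Q[Q[:,2]>28]; A=np.c_[L[:,:2]-L[:,:2].mean(0),np.ones(len(L))]
                print("  lid plane",np.linalg.lstsq(A,L[:,2],rcond=None)[0],cv2.minEnclosingCircle(L[:,:2].astype(np.float32)))
E
```

```text
t: 18.15
ee_pos: [507.2, 293.0, 10.9]
orientation: [-3.133, 0.205, -0.001]
ft_force: [-1.9, -0.3, 6.5]
width: 55.4
t: 18.77
ee_pos: [507.1, 292.9, 10.2]
orientation: [-3.133, 0.205, -0.0]
ft_force: [0.0, -0.3, -0.3]
width: 65.7
t: 20.15
ee_pos: [389.7, 308.4, 225.2]
orientation: [-3.132, 0.205, -0.003]
ft_force: [0.1, -0.2, -0.2]
width: 66.2
t 20.15 u y h -161.69191660210438 565.0626863069446 210.63748642973366 F [ 0.1  -0.16 -0.19] w 66.16893975474753 q [0.64 0.23 1.91 0.   1.   0.77]
scene big_cup_mid 0.97 [287.0, 213.3] med [ 464.76 -152.23   29.23] z95 31.847847784596663
scene big_cup_mid 0.91 [258.4, 250.0] med [ 567.66 -147.41   28.93] z95 31.70160267389075
scene big_cup_mid 0.72 [156.6, 186.5] med [ 550.02 -411.4    28.65] z95 31.510257626388736
scene big_cup_mid 0.69 [489.0, 343.0] med [512.67 289.69  32.97] z95 35.5156944306227
  lid plane [-0.01  0.   33.45] ((505.4827575683594, 290.5125427246094), 28.42292022705078)
scene next_cup_mid 0.64 [480.0, 244.9] med [322.18 203.23  11.13] z95 14.965043128636571
scene next_cup_mid 0.59 [135.7, 245.9] med [ 698.55 -292.77  104.2 ] z95 109.2028211529603
top big_cup_mid 0.97 [359.5, 261.4] med [ 458.99 -154.51   28.56] z95 33.80094971924062
top big_cup_mid 0.93 [461.9, 222.2] med [ 545.23 -414.52   28.31] z95 34.54510033204819
top big_cup_mid 0.88 [353.3, 217.5] med [ 562.76 -147.42   28.66] z95 34.366720852054584
top big_cup_mid 0.75 [169.6, 244.6] med [505.37 290.57  32.54] z95 38.22326004740668
  lid plane [-0.   -0.01 33.45] ((506.02410888671875, 292.857421875), 28.23480987548828)
top next_cup_mid 0.55 [418.5, 154.6] med [ 693.53 -294.84  105.66] z95 110.24233666739653
```

View pics/scene7.png

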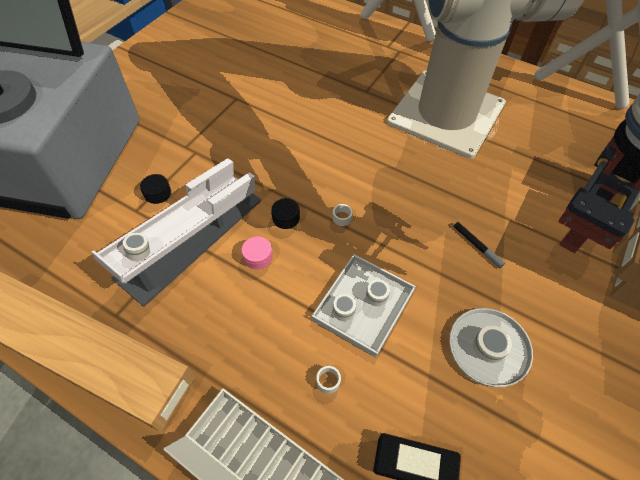

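The cup stands level and lid up in the dish at scene (494,343), and nothing else has moved. The gripper is clear of everything. Handing in.

```bash
python3 -c "
from h import *
ctrl.close_job(); where()"
```

```text
the job is handed in; nothing more can be done
the job is handed in; nothing more can be done
```

The large cup is out of the chute and standing upright, lid up, in the round dish. I handed the job in just after t = 20 s of the 53 s allowed.

**How it was done:** I pushed the cup uphill with the closed fingers from inside the throat, to chute x ≈ 76 mm, where 62 mm is needed to clear the lips. The force readings I took during the push stayed under about 1 N. I then gripped it lengthwise, lifted it square to the chute floor, levelled it and lowered it in 1 mm steps. The highest force read at set-down was 6.5 N.

**Last checks, from both cameras:**
- **Cup:** its lid is level to about 0.01 rad at 33.5 mm. The cup is centred within about 2 mm of the dish centre.
- **Small cup:** it is still in its place in the chute. The readings moved by about 1 mm, which is within measuring error.
- **Rest of the bench:** it looks unchanged in the pictures. I did not measure the other items one by one.
- **Gripper:** it is clear of everything, with about 0 N on the wrist.

**What failed or disagreed:**
- My first move call was refused because I had left out keys; nothing moved.
- The network also reported the pink and black look-alikes as the large cup. I ruled them out by position.
- The cup ended up about 4 mm short of where the finger geometry predicted. I re-measured it before gripping.

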